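Press a bearing home in a caster hub

ROBOT

A 7-joint arm with a two-finger parallel gripper is mounted at the origin on the work surface. World frame = base frame: x ahead of the robot, y to its left, z up, the work surface at z = 0. Lengths are in m, angles in rad, forces in N, time in s.
With the tool pointing down it reaches from about 0.4 to 0.85 m from the base axis. Payload 4.5 kg.
Tool frame: the origin (TCP) lies at the very end of the fingers, on their centre line; the grasp point (between the pads) lies 19 mm behind it (r.grip_point_offset is the distance from the TCP to the grasp point, in m); y points along the fingers, x is the direction in which the jaws open and shut, and the axes are right-handed (so a half turn about y gives the same grasp; the last joint's range is limited). The gripper opens to 88 mm and grips with 3 to 60 N. Pads are 18 mm wide; open, the fingers measure 123 mm over their backs; the gripper's body (75 mm by 187 mm) begins 45 mm behind the grasp point.
Start: joints at [1.251, 0.689, -0.195, 1.565, 0.157, 0.902, -0.215], TCP at [0.217, -0.586, 0.239] pointing down, gripper open.
Joint ranges: [-3.01, 3.01], [-0.46, 2.08], [-1.47, 1.51], [0.13, 2.56], [-1, 4.14], [0.04, 2.09], [-2.66, 2.66]. Speed limits (rad/s): [2.57, 2.57, 3.14, 3.14, 3.14, 3.14, 3.14].

INTERFACE

Orientations are given as a unit quaternion [x, y, z, w].
In Python, from plant import get_state, snapshot, camera_params, job, r gives the robot as it stands.
- The arm moves only by the tool carry_out, never from a script. Its arguments are lists of equal length, an entry for each row: "offset": the shift along the world's x, y, z in m, a list of three; "twist": the turn about the world's z in degrees. In form: {"offset": [[tx, ty, tz], ...], "twist": [twist, ...]}. A call has 1 to 8 rows; each row shifts and turns the commanded pose from where the row before left it; what a row does not reach is not made up. A row lasts 1/8 s, in which the tool goes at most 62.5 mm and 10.7 degrees, less where a joint would pass 70% of its speed; a pose out of reach is approached as far as the arm can. A call with a gripper value outside its range is refused whole. "grip" is the finger opening in m, from 0 to 0.0881, set as the call begins (left out, the last holds). The fingers move at their own pace and stop on an object; "newtons" is the grip in N (left out, the last holds). Time passes only in rows, so rows that do not move let the fingers close. It gives the time, the measured TCP pose, the force and the opening at its end, in the units of the state.
- get_state(): the state, without advancing time (a new reading comes with each control period).
- snapshot(name): name is "scene" or "side" or "wrist"; returns the picture (480x640x3 uint8, red, green, blue); there is no depth.
- camera_params(name): a dict with "camera_matrix" (3x3 intrinsics, pixels), "eye" and "orientation" of the camera in the world. Camera axes: x right, y up, looking along -z (the intrinsics and any distortion apply to the point x, -y, -z); pixel columns grow to the right and rows downward; lengths in m; the calibration is good to about 2 mm. The wrist camera is an equidistant fisheye: a pixel r from the principal point sees the ray r / f radians off the axis. A picture is of the moment at which its call begins: read the wrist's pose just before it. camera_params takes no time and is no camera call; for the wrist camera it gives the pose at the moment of the call.
- job.finish_job(): hands the job in, once; it reports no verdict.
The state is a dict: "clock": time; "q": joint angles; "qd": joint speeds; "joint_torque": joint torques, N m; "tool_pos": TCP position; "eef_rot": TCP orientation; "contact_force": force on the tool from outside, world axes, zero at the start; "moment": the same for the moment, N m; "opening": opening from 0.0 (shut) to 1.0 (fully open).
Only numpy, scipy, OpenCV 4.12 (cv2) and the standard library are available. Lean on these libraries where they do the work, as an engineer would, in place of code of your own. Each camera call takes 0.05 s, during which the arm holds its last target. There are 200 camera calls.

TASK

Slide the tray with the caster hub all the way under the press by pushing its red tab until it stops. Then push the yellow palm knob slowly straight down, on past the soft first stop where the ram meets the bearing, until the bearing is fully home against the stiffer second stop; hold it there for about a second with about 20 N on the knob (never more than 23 N), and let the knob rise again all the way. Leave the tray home, and do not disturb the small parts lying around the press.

Things in the scene. Friction and masses are not known exactly. Their poses are not given: they have to be found in the camera images.
- press: Blue bench press, fixed: base plate 200 x 200 mm with a 60 mm wide tongue out to 290 mm along +y; pillars at x = +-78 mm carry a bridge 196 (x) x 50 (y) mm, its top 160 mm (caps and guide collar 172 mm) above the bench. Origin on the bench, exactly below the vertical ram axis; z is up; the tray slides along y, from its start at +y towards -y.
- tray: Aluminium tray sliding only along the press's y with light friction (2.5 N); stays where left. Axes as the press; origin at bench height below the centre of the black caster hub (68 mm across) standing on it. Starts 60 to 90 mm out on the press's +y side; home, against a fixed stop, its origin meets the press's origin. Unknown shims (0 to 14 mm) put the hub's top 75 to 89 mm above the bench.
- tab (a point): Centre line of the red upright push tab of the tray, 60 mm above the bench. The tab is 50 mm (x) x 12 mm (y), from 16 to 81 mm above the bench, 140 mm from the hub's centre along the tray's +y. Push on its +y face, 6 mm beyond this point, towards -y.
- ram: The press's plunger: yellow palm knob, 54 mm across, 22 mm thick, flat top, on a vertical steel ram. Origin at the centre of the knob's top face, 240 mm above the bench at rest; it goes down by at most 34 mm. A return spring lifts it: about 2 N at rest, 4 N fully down. With the tray home, at least 17 N on the knob for half a second proves the bearing home; more than 23 N overloads it.
- nose (a point): Centre of the underside of the ram's nose (26 mm across), 137 mm below the knob's top. With the tray home it meets the bearing 5 to 22 mm down: the soft first stop, at which the bearing slides into the hub under about 9 to 11 N on the knob in all. After 6 to 8 mm of that comes the second stop: about 13 N, then climbing 7 N per mm, as the hub sits on a stiff spring.
- bearing (a joint): How far the steel bearing (35 mm across) has been pressed into the hub, m: 0 to 0.002 at the start, standing proud of the hub, 0.008 fully home, flush with the hub's top to 0.5 mm. It stays where it is pressed.
- spacer: Brass bearing spacer, a ring 28 mm across and 26 mm high, standing loose on the bench; origin at its underside. Leave alone.
- lever_cover: Grey nylon brake lever cover, 80 x 32 x 24 mm, lying loose; origin at its underside. Leave alone.
- socket: Steel socket, 30 mm across and 36 mm high, standing loose; origin at its underside. Leave alone.
- footplate_hinge: Cream plastic footplate hinge, 72 x 36 x 16 mm, lying loose; origin at its underside. Leave alone.

How it is judged:
By the outcome, as a careful person would: the job done as asked, in the order asked, and still so for the second after the job is handed in, with the robot touching nothing.
It also fails if it takes over 54 s, if anything falls off the work surface, if the arm or the gripper's body presses on something with over 40 N, if the wrist force passes 120 N, or if a joint passes its speed limit or range.

## Working session

There is one attempt and no reset: what is moved stays moved. The work goes in short steps, Python scripts to look and compute and a tool call to move; the robot and the scene stay as the last step left them, time stands still between calls to the robot, and variables do not carry over. Pictures are saved under pics/ and viewed, about 8 in all and at most 12, crops included, and the job is handed in when it is done.

Besides the shell and the picture viewer there is one more tool, called after "Emit:" in YAML: its name, and indented under it one key for each argument. carry_out: Moves the arm, as the interface text tells. Its arguments: {"type":"object","properties":{"offset":{"type":"array"},"twist":{"type":"array"},"grip":{"type":"number"},"newtons":{"type":"number"}},"required":["offset","twist"]}

```bash
mkdir -p pics; ls; python3 - <<'E'
from plant import get_state,snapshot,camera_params
import cv2,numpy as np
print(get_state())
for n in("scene","side"):
    im=snapshot(n);cv2.imwrite(f"pics/{n}0.png",im[:,:,::-1]);print(n,camera_params(n))
E
```

```text
pics
{'clock': 0.0, 'q': array([ 1.25076313,  0.6900199 , -0.19452083,  1.56633444,  0.15731107,
        0.90251006, -0.2150901 ]), 'qd': array([-0.00080966, -0.00139713, -0.0008299 ,  0.00130724,  0.00138877,
        0.00167159, -0.00104832]), 'joint_torque': array([-1.07797946e-04, -5.27561545e+01, -1.26670361e+00, -1.53430384e+01,
       -5.24932158e-02,  6.56195145e-03,  1.89001507e-04]), 'tool_pos': array([ 0.21629319, -0.58570218,  0.23789036]), 'eef_rot': array([-0.57987567,  0.40473849, -0.40359596,  0.58055255]), 'contact_force': array([ 0.37195527,  0.21110903, -1.19604655]), 'moment': array([ 0.02478421,  0.00066116, -0.05847452]), 'opening': 0.9996076335079417}
scene {'camera_matrix': array([[619.63103435,   0.        , 317.71326173],
       [  0.        , 619.63103435, 244.35147374],
       [  0.        ,   0.        ,   1.        ]]), 'eye': array([ 1.18471293, -0.74866341,  0.80840242]), 'orientation': array([0.44121713, 0.15355996, 0.29966798, 0.83183285])}
side {'camera_matrix': array([[587.77063504,   0.        , 319.94079993],
       [  0.        , 587.77063504, 236.76994531],
       [  0.        ,   0.        ,   1.        ]]), 'eye': array([ 1.21217655, -0.56577605,  0.85200505]), 'orientation': array([0.38422992, 0.17481186, 0.37630244, 0.8247452 ])}
```

View pics/scene0.png

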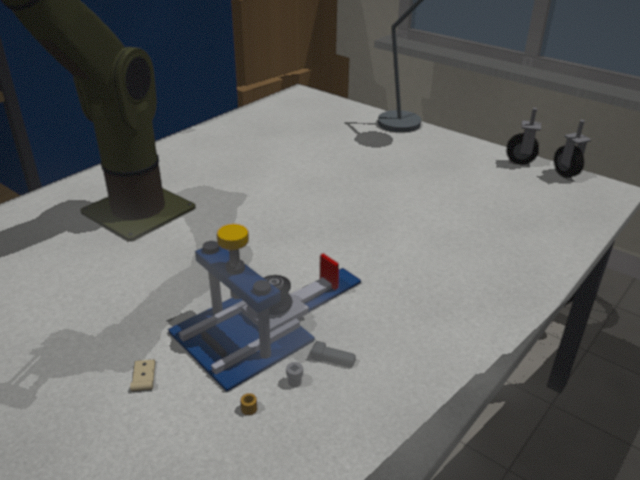

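View pics/side0.png

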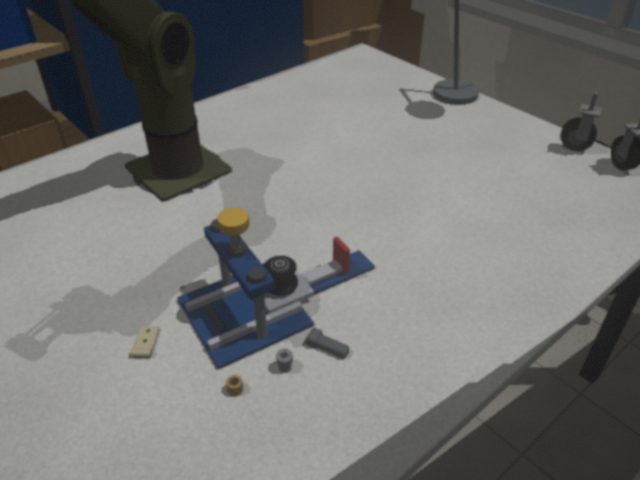

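The scene view shows the yellow knob at about (233,237) and the red tab at about (329,270). The loose parts lie on the camera side: hinge (143,375), spacer (248,403), socket (294,373) and lever cover (330,353). The side view agrees.

```bash
cat >h.py <<'E'
import cv2,numpy as np
from scipy.spatial.transform import Rotation as R
from plant import get_state,snapshot,camera_params,r
def ray(n,uv,p=None):
    p=p or camera_params(n);K=p["camera_matrix"]
    d=np.array([(uv[0]-K[0,2])/K[0,0],-(uv[1]-K[1,2])/K[1,1],-1.])
    return p["eye"],R.from_quat(p["orientation"]).apply(d)
def onplane(n,uv,z):
    e,d=ray(n,uv);return e+d*(z-e[2])/d[2]
def proj(n,P):
    p=camera_params(n);K=p["camera_matrix"];c=R.from_quat(p["orientation"]).inv().apply(np.atleast_2d(P)-p["eye"])
    return np.c_[K[0,2]-K[0,0]*c[:,0]/c[:,2],K[1,2]+K[1,1]*c[:,1]/c[:,2]]
def blob(m):
    k,l,s,c=cv2.connectedComponentsWithStats(m.astype(np.uint8));i=1+np.argmax(s[1:,4]);return s[i],c[i],l==i
def cross(a,b):
    (e,d),(f,g)=a,b;t=np.linalg.lstsq(np.c_[d,-g],f-e,rcond=None)[0];return (e+d*t[0]+f+g*t[1])/2
E
python3 - <<'E'
from h import *
rs={}
for n in("scene","side"):
    im=cv2.imread(f"pics/{n}0.png");h=cv2.cvtColor(im,cv2.COLOR_BGR2HSV);H,S,V=cv2.split(h)
    y=(H>17)&(H<32)&(S>150)&(V>110); rd=((H<8)|(H>172))&(S>150)&(V>60)
    for nm,m,z in(("knob",y,.229),("tab",rd,.0485)):
        s,c,mm=blob(m);print(n,nm,s,c,onplane(n,c,z));rs[n,nm]=ray(n,c)
    # knob top: brightest part
    _,_,mm=blob(y)
    v=V[mm];print(np.percentile(v,[5,25,50,75,95]))
for nm in("knob","tab"):print(nm,cross(rs["scene",nm],rs["side",nm]))
s=get_state();print(R.from_quat(s["eef_rot"]).as_matrix())
w=camera_params("wrist");print(w)
a=cv2.imread("pics/scene0.png")[190:430,110:380];b=cv2.imread("pics/side0.png")[190:410,110:390]
cv2.imwrite("pics/c1.png",cv2.resize(a,None,fx=2.5,fy=2.5,interpolation=cv2.INTER_CUBIC))
E
```

```text
scene knob [218 224  30  17 397] [232.26448363 232.30982368] [ 0.51563493 -0.1541954   0.229     ]
scene tab [321 254  17  33 378] [329.15873016 269.31746032] [0.55932868 0.06185061 0.0485    ]
[129. 164. 166. 167. 168.]
side knob [220 210  26  16 264] [231.59469697 217.29166667] [ 0.51480167 -0.16006208  0.229     ]Traceback (most recent call last):
  File "<stdin>", line 7, in <module>
  File "h.py", line 14, in blob
    k,l,s,c=cv2.connectedComponentsWithStats(m.astype(np.uint8));i=1+np.argmax(s[1:,4]);return s[i],c[i],l==i
                                                                     ~~~~~~~~~^^^^^^^^^
    return _wrapfunc(a, 'argmax', axis=axis, out=out, **kwds)
    return bound(*args, **kwds)
ValueError: attempt to get argmax of an empty sequence
```

```bash
python3 - <<'E'
from h import *
rs={}
for n in("scene","side"):
    im=cv2.imread(f"pics/{n}0.png");h=cv2.cvtColor(im,cv2.COLOR_BGR2HSV);H,S,V=cv2.split(h)
    y=(H>12)&(H<35)&(S>120)&(V>60); rd=((H<10)|(H>170))&(S>110)&(V>40)
    y[300:]=0; y[:190]=0
    for nm,m,z in(("knob",y,.229),("tab",rd,.0485)):
        s,c,mm=blob(m);print(n,nm,s,c,onplane(n,c,z));rs[n,nm]=ray(n,c)
        if nm=="knob":
            t=mm&(V>np.percentile(V[mm],60)*.93);s,c,_=blob(t);print(" top",s,c,onplane(n,[s[0]+s[2]/2-.5,s[1]+s[3]/2-.5],.24),onplane(n,c,.24));rs[n,"top"]=ray(n,c)
for nm in("knob","top","tab"):print(nm,cross(rs["scene",nm],rs["side",nm]))
s=get_state();print(R.from_quat(s["eef_rot"]).as_matrix())
w=camera_params("wrist");print(w)
a=cv2.imread("pics/scene0.png")[190:430,110:380]
cv2.imwrite("pics/c1.png",cv2.resize(a,None,fx=2.5,fy=2.5,interpolation=cv2.INTER_CUBIC))
E
```

```text
scene knob [217 224  31  25 639] [232.27856025 235.87949922] [ 0.52359606 -0.16189172  0.229     ]
 top [218 224  30  16 361] [232.14127424 231.29639889] [ 0.5268518  -0.16349307  0.24      ] [ 0.52594302 -0.16344253  0.24      ]
scene tab [321 254  17  35 417] [329.27098321 269.87529976] [0.56069954 0.0604962  0.0485    ]
side knob [218 208  30  22 508] [233.1496063  218.38385827] [ 0.51905136 -0.15977117  0.229     ]
 top [219 208  29  18 384] [232.6875     216.38541667] [ 0.52687334 -0.16420628  0.24      ] [ 0.52626847 -0.16442606  0.24      ]
side tab [335 238  14  14  72] [341.18055556 244.625     ] [0.53953553 0.07803378 0.0485    ]
knob [ 0.51984269 -0.15955245  0.2276994 ]
top [ 0.528852   -0.16597422  0.24240833]
tab [0.52967134 0.09304762 0.02378795]
[[ 3.46536142e-01 -6.83155957e-04  9.38036372e-01]
 [-9.38035302e-01  1.42486921e-03  3.46536784e-01]
 [-1.57331781e-03 -9.99998752e-01 -1.47055727e-04]]
{'camera_matrix': array([[371.64829954,   0.        , 322.45210884],
       [  0.        , 371.64829954, 243.64045289],
       [  0.        ,   0.        ,   1.        ]]), 'eye': array([ 0.28182895, -0.56125821,  0.38421501]), 'orientation': array([-0.11191747,  0.07848424, -0.56595144,  0.81302747])}
```

View pics/c1.png

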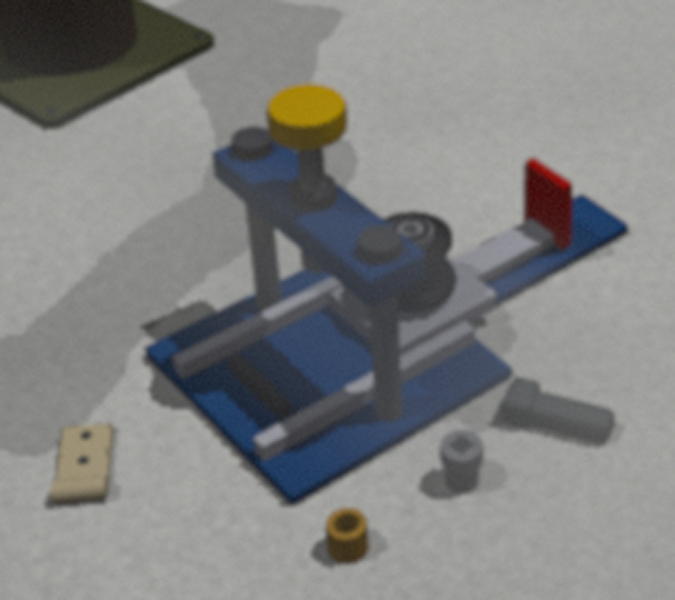

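The crop shows the parts clear of the push path. The bridge caps are at crop (251,143) and (380,243), and the tongue end corners at (583,197) and (627,228). I'll use these to check the heading, and re-segment the red tab in the side view.

```bash
python3 - <<'E'
from h import *
f=lambda u,v:(u/2.5+110-.3,v/2.5+190-.3)
A=onplane("scene",f(251,140),.172);B=onplane("scene",f(380,240),.172)
print(A,B,np.linalg.norm(A-B),(A+B)/2,np.degrees(np.arctan2(*(B-A)[1::-1])))
T=[onplane("scene",f(*p),.01) for p in((583,197),(627,228),(511,372),(293,500),(150,353))]
for t in T:print(t)
n="side";im=cv2.imread("pics/side0.png");H,S,V=cv2.split(cv2.cvtColor(im,cv2.COLOR_BGR2HSV))
b,g,r_=[im[:,:,i].astype(int) for i in range(3)]
for nn in("scene","side"):
    im=cv2.imread(f"pics/{nn}0.png").astype(int);m=(im[:,:,2]>1.6*im[:,:,1])&(im[:,:,2]>1.6*im[:,:,0])&(im[:,:,2]>50)
    m[:, :300]=0;m[:, 380:]=0;s,c,_=blob(m);print(nn,s,c,onplane(nn,c,.0485))
E
```

```text
[ 0.45112736 -0.15256692  0.172     ] [ 0.60363193 -0.17750752  0.172     ] 0.15453050789223494 [ 0.52737964 -0.16503722  0.172     ] -9.287933282013098
[0.54857657 0.12437849 0.01      ]
[0.6036616  0.11339353 0.01      ]
[ 0.64099357 -0.08495834  0.01      ]
[ 0.60786612 -0.27718454  0.01      ]
[ 0.4180957  -0.24415157  0.01      ]
scene [321 254  17  35 424] [329.26886792 269.91509434] [0.56078129 0.06038633 0.0485    ]
side [335 238  14  15  87] [341.31034483 245.01149425] [0.54062323 0.07740314 0.0485    ]
```

Emit:
carry_out:
  offset:
    - [0,0,0.05]
    - [0.01,0.02,0.05]
    - [0.02,0.045,0.01]
    - [0.025,0.05,0]
    - [0.025,0.05,0]
    - [0.025,0.05,0]
    - [0.025,0.05,0]
    - [0.025,0.05,0]
  twist: [7.5,7.5,7.5,7.5,7.5,7.5,7.5,8]
  grip: 0
  newtons: 20

```text
clock: 1.1
tool_pos: [0.3719, -0.2696, 0.3486]
eef_rot: [0.705, -0.055, 0.055, -0.705]
contact_force: [1.0, 0.3, 0.2]
opening: 0.116
```

Emit:
carry_out:
  offset:
    - [0.025,0.048,0]
    - [0.025,0.048,0]
    - [0.025,0.048,0]
    - [0.025,0.048,0]
    - [0.025,0.048,0]
    - [0.025,0.048,0]
    - [0.025,0.048,0]
    - [0.025,0.042,0]
  twist: [0,0,0,0,0,0,0,0]

```text
clock: 2.1
tool_pos: [0.5719, 0.1085, 0.3483]
eef_rot: [0.705, -0.057, 0.056, -0.705]
contact_force: [0.2, -0.8, 0.4]
opening: 0.006
```

```bash
python3 - <<'E'
from h import *
print(get_state()["tool_pos"],get_state()["contact_force"])
w=camera_params("wrist");print(w["eye"],R.from_quat(w["orientation"]).as_matrix()[:,2])
im=snapshot("wrist");cv2.imwrite("pics/w1.png",im[:,:,::-1])
E
```

```text
[0.57189544 0.10852694 0.34834664] [ 0.17140026 -0.83195511  0.38652859]
[0.58334311 0.17780819 0.49454312] [0.04362758 0.26801043 0.96242768]
```

View pics/w1.png

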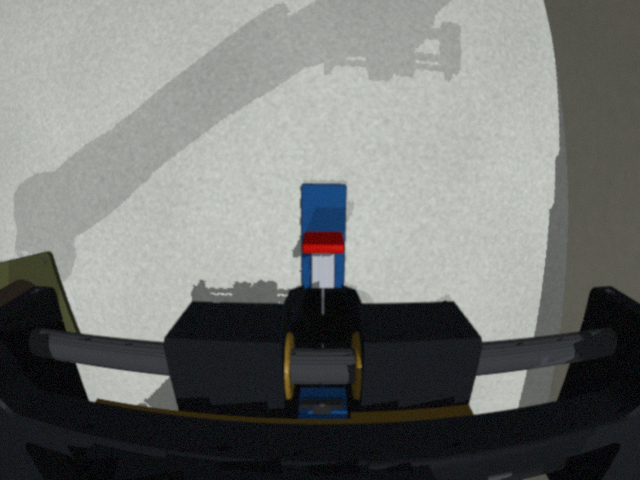

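The wrist view shows the tongue and the red tab at about (323,242), with the tab's +y top edge near row 234. I'll check it by fisheye ray.

```bash
cat >>h.py <<'E'
def fish(uv,p,z):
    K=p["camera_matrix"];d=np.array([uv[0]-K[0,2],uv[1]-K[1,2]]);rr=np.hypot(*d);th=rr/K[0,0];d=d/max(rr,1e-9)
    v=R.from_quat(p["orientation"]).apply([np.sin(th)*d[0],-np.sin(th)*d[1],-np.cos(th)]);e=p["eye"];return e+v*(z-e[2])/v[2]
C=np.array([.527,-.164]);a=np.radians(-9.2);EX=np.array([np.cos(a),np.sin(a)]);EY=np.array([-np.sin(a),np.cos(a)])
def press(P):d=np.asarray(P)[:2]-C;return d@EX,d@EY
E
python3 - <<'E'
from h import *
p=camera_params("wrist");im=cv2.imread("pics/w1.png").astype(int)
m=(im[:,:,2]>1.8*im[:,:,1])&(im[:,:,2]>1.8*im[:,:,0])&(im[:,:,2]>50);m[280:]=0
s,c,_=blob(m);print(s,c)
for uv,z in(((s[0],s[1]),.081),((s[0]+s[2],s[1]),.081),((301,184),.01),((346,184),.01)):
    P=fish(uv,p,z);print(uv,P,press(P))
print(press(get_state()["tool_pos"]))
E
```

```text
[302 232  42  22 842] [322.65320665 242.3847981 ]
(np.int32(302), np.int32(232)) [0.54641306 0.08977111 0.081     ] (np.float64(-0.021409887469155953), np.float64(0.2536104472379772))
(np.int32(344), np.int32(232)) [0.59402352 0.08243923 0.081     ] (np.float64(0.02676035349201389), np.float64(0.25398489721653916))
(301, 184) [0.54915787 0.13756272 0.01      ] (np.float64(-0.02634136542242019), np.float64(0.3012261271492177))
(346, 184) [0.60736584 0.12862193 0.01      ] (np.float64(0.03254728892244912), np.float64(0.3017067062378038))
(np.float64(0.0013801732370400462), np.float64(0.2841056273287024))
```

Emit:
carry_out:
  offset:
    - [0,0,-0.04]
    - [0,0,-0.045]
    - [0,0,-0.045]
    - [0,0,-0.045]
    - [0,0,-0.045]
    - [0,0,-0.04]
    - [0,0,-0.03]
    - [0,0,0]
  twist: [0,0,0,0,0,0,0,0]

```text
clock: 3.15
tool_pos: [0.5696, 0.1059, 0.0566]
eef_rot: [0.706, -0.058, 0.055, -0.704]
contact_force: [-1.6, -0.0, -0.2]
opening: 0.004
```

```bash
python3 - <<'E'
from h import *
s=get_state();print(s["tool_pos"],s["contact_force"],press(s["tool_pos"]))
im=snapshot("wrist");sc=snapshot("side");cv2.imwrite("pics/w2.png",np.hstack([cv2.resize(im,(400,300)),cv2.resize(sc[150:390,200:520],(400,300))])[:,:,::-1])
E
```

```text
[0.56964618 0.10587301 0.05664727] [-1.56308878 -0.03224333 -0.22540311] (np.float64(-0.0010500272599336135), np.float64(0.27321976041805834))
```

View pics/w2.png

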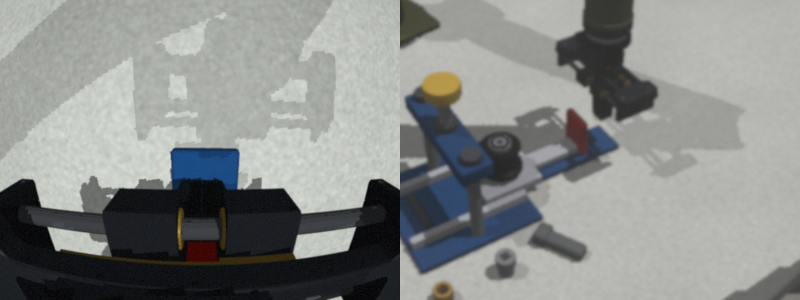

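The fingers are beyond the tab on its +y side, with clearance and central on the tongue. Next I push along −y of the press.

Emit:
carry_out:
  offset:
    - [-0.002,-0.012,0]
    - [-0.001,-0.006,0]
    - [-0.001,-0.006,0]
    - [-0.001,-0.006,0]
    - [-0.001,-0.007,0]
    - [-0.0013,-0.008,0]
    - [-0.0013,-0.008,0]
    - [-0.0013,-0.008,0]
  twist: [0,0,0,0,0,0,0,0]

```text
clock: 4.25
tool_pos: [0.5615, 0.0456, 0.0589]
eef_rot: [-0.705, 0.057, -0.057, 0.705]
contact_force: [-0.8, 3.2, 1.9]
opening: 0.006
```

Emit:
carry_out:
  offset:
    - [-0.0013,-0.008,0]
    - [-0.0013,-0.008,0]
    - [-0.0013,-0.008,0]
    - [-0.0013,-0.008,0]
    - [-0.001,-0.006,0]
    - [-0.0003,-0.002,0]
    - [0,0,0]
  twist: [0,0,0,0,0,0,0]

```text
clock: 5.12
tool_pos: [0.5553, 0.0045, 0.0586]
eef_rot: [0.705, -0.057, 0.057, -0.704]
contact_force: [0.4, -0.1, -0.1]
opening: 0.002
```

Emit:
carry_out:
  offset:
    - [-0.0005,-0.003,0]
    - [-0.0005,-0.003,0]
    - [-0.0005,-0.003,0]
    - [0,0,0]
  twist: [0,0,0,0]

```text
clock: 5.62
tool_pos: [0.5538, -0.0041, 0.0587]
eef_rot: [0.705, -0.057, 0.057, -0.705]
contact_force: [0.8, 2.2, -1.2]
opening: 0.005
```

Emit:
carry_out:
  offset:
    - [-0.0003,-0.002,0]
    - [-0.0003,-0.002,0]
    - [0,0,0]
  twist: [0,0,0]

```text
clock: 6.0
tool_pos: [0.5532, -0.0077, 0.0588]
eef_rot: [0.705, -0.057, 0.057, -0.705]
contact_force: [1.6, 0.9, -1.1]
opening: 0.007
```

Emit:
carry_out:
  offset:
    - [-0.0003,-0.002,0]
    - [-0.0003,-0.002,0]
    - [0,0,0]
  twist: [0,0,0]

```text
clock: 6.38
tool_pos: [0.553, -0.0088, 0.0589]
eef_rot: [-0.703, 0.056, -0.057, 0.706]
contact_force: [1.7, 5.8, -1.6]
opening: 0.004
```

Emit:
carry_out:
  offset:
    - [-0.0003,-0.002,0]
    - [0,0,0]
  twist: [0,0]

```text
clock: 6.62
tool_pos: [0.553, -0.0088, 0.0589]
eef_rot: [-0.702, 0.055, -0.057, 0.707]
contact_force: [1.2, 9.6, -3.1]
opening: 0.004
```

Emit:
carry_out:
  offset:
    - [0.002,0.012,0]
    - [0.003,0.02,0]
    - [0,0,0.05]
    - [0,0,0.055]
    - [0,0,0.055]
    - [0,0,0.055]
    - [0,0,0.04]
    - [0,0,0]
  twist: [0,0,0,0,0,0,0,0]

```text
clock: 7.62
tool_pos: [0.5587, 0.0198, 0.317]
eef_rot: [-0.705, 0.055, -0.059, 0.705]
contact_force: [-0.0, 0.2, 0.3]
opening: 0.004
```

```bash
python3 - <<'E'
from h import *
s=get_state();print(s["tool_pos"],s["contact_force"],press(s["tool_pos"]))
sc=snapshot("scene");cv2.imwrite("pics/s3.png",sc[:,:,::-1]);cv2.imwrite("pics/s3c.png",cv2.resize(sc[190:430,110:380],None,fx=2.5,fy=2.5,interpolation=cv2.INTER_CUBIC)[:,:,::-1])
im=sc[:,:,::-1].astype(int);m=(im[:,:,2]>1.6*im[:,:,1])&(im[:,:,2]>1.6*im[:,:,0])&(im[:,:,2]>50);m[:, :230]=0;m[:, 380:]=0
st,c,_=blob(m);P=onplane("scene",c,.0485);print(st,c,P,press(P))
E
```

```text
[0.55865646 0.01984704 0.31704566] [-0.03797864  0.20706953  0.30807415] (np.float64(0.001855559573839988), np.float64(0.1865433483528614))
[289 269  18  20 173] [296.95953757 277.84971098] [ 0.52755942 -0.00248528  0.0485    ] (np.float64(-0.02527093897382401), np.float64(0.159526481664111))
```

View pics/s3c.png

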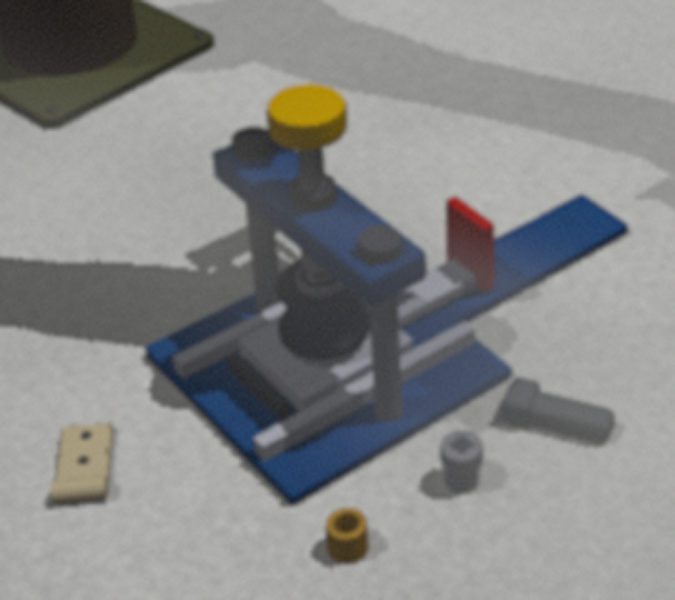

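The hub now sits under the ram and the parts are undisturbed. Next I move above the knob.

Emit:
carry_out:
  offset:
    - [-0.005,-0.03,0]
    - [-0.006,-0.036,0]
    - [-0.006,-0.036,0]
    - [-0.006,-0.036,0]
    - [-0.005,-0.03,0]
    - [-0.0035,-0.015,0]
    - [0,0,-0.04]
    - [0,0,-0.01]
  twist: [0,0,0,0,0,0,0,0]

```text
clock: 8.68
tool_pos: [0.5238, -0.1634, 0.2612]
eef_rot: [-0.705, 0.058, -0.054, 0.705]
contact_force: [-0.1, 0.1, -0.9]
opening: 0.006
```

```bash
python3 - <<'E'
from h import *
s=get_state();print(s["tool_pos"],s["contact_force"],press(s["tool_pos"]))
a=snapshot("scene")[150:300,150:350];b=snapshot("side")[130:280,150:350]
cv2.imwrite("pics/k4.png",cv2.resize(np.hstack([a,b]),(800,300),interpolation=cv2.INTER_CUBIC)[:,:,::-1])
E
```

```text
[ 0.52377892 -0.16342577  0.26122681] [-0.07552238  0.07582178 -0.9145298 ] (np.float64(-0.003271452058181573), np.float64(5.185555916191532e-05))
```

View pics/k4.png

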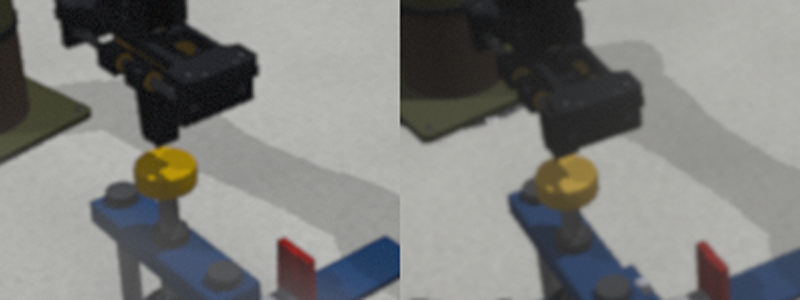

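Both views show the fingers about 20 mm above the knob, near its centre. I shift x by +3 mm and descend.

Emit:
carry_out:
  offset:
    - [0.003,0,-0.006]
    - [0,0,-0.006]
    - [0,0,-0.004]
    - [0,0,-0.002]
    - [0,0,-0.002]
    - [0,0,-0.002]
    - [0,0,0]
  twist: [0,0,0,0,0,0,0]

```text
clock: 9.65
tool_pos: [0.5286, -0.1643, 0.2416]
eef_rot: [-0.705, 0.057, -0.057, 0.705]
contact_force: [0.4, -1.0, 0.1]
opening: 0.003
```

Emit:
carry_out:
  offset:
    - [0,0,-0.002]
    - [0,0,-0.002]
    - [0,0,-0.002]
    - [0,0,0]
  twist: [0,0,0,0]

```text
clock: 10.15
tool_pos: [0.5289, -0.1643, 0.2357]
eef_rot: [-0.705, 0.057, -0.057, 0.705]
contact_force: [0.9, 0.7, 2.3]
opening: 0.003
```

Emit:
carry_out:
  offset:
    - [0,0,-0.001]
    - [0,0,-0.001]
    - [0,0,-0.001]
    - [0,0,-0.001]
    - [0,0,-0.001]
  twist: [0,0,0,0,0]

```text
clock: 10.78
tool_pos: [0.5289, -0.1643, 0.2308]
eef_rot: [-0.705, 0.057, -0.057, 0.705]
contact_force: [0.6, 0.4, 2.0]
opening: 0.004
```

Emit:
carry_out:
  offset:
    - [0,0,-0.001]
    - [0,0,-0.001]
    - [0,0,-0.001]
    - [0,0,-0.001]
    - [0,0,-0.001]
  twist: [0,0,0,0,0]

```text
clock: 11.4
tool_pos: [0.5289, -0.1643, 0.2266]
eef_rot: [0.705, -0.057, 0.057, -0.705]
contact_force: [-1.4, -0.0, 9.8]
opening: 0.004
```

Emit:
carry_out:
  offset:
    - [0,0,-0.001]
    - [0,0,-0.001]
    - [0,0,-0.001]
    - [0,0,-0.001]
    - [0,0,-0.001]
  twist: [0,0,0,0,0]

```text
clock: 12.02
tool_pos: [0.5289, -0.1643, 0.222]
eef_rot: [0.705, -0.057, 0.057, -0.705]
contact_force: [-2.6, 0.4, 14.3]
opening: 0.003
```

Emit:
carry_out:
  offset:
    - [0,0,0]
  twist: [0]

```text
clock: 12.15
tool_pos: [0.5289, -0.1643, 0.2221]
eef_rot: [0.705, -0.057, 0.057, -0.705]
contact_force: [-2.1, 0.9, 12.8]
opening: 0.008
```

Emit:
carry_out:
  offset:
    - [0,0,-0.0005]
  twist: [0]

```text
clock: 12.28
tool_pos: [0.5289, -0.1643, 0.2218]
eef_rot: [0.705, -0.056, 0.057, -0.704]
contact_force: [-3.1, -0.6, 15.9]
opening: 0.008
```

Emit:
carry_out:
  offset:
    - [0,0,0]
  twist: [0]

```text
clock: 12.4
tool_pos: [0.5289, -0.1643, 0.2219]
eef_rot: [0.705, -0.056, 0.057, -0.704]
contact_force: [-3.1, 0.1, 15.9]
opening: 0.002
```

Emit:
carry_out:
  offset:
    - [0,0,-0.0005]
    - [0,0,0]
  twist: [0,0]

```text
clock: 12.65
tool_pos: [0.5289, -0.1643, 0.2216]
eef_rot: [0.705, -0.056, 0.057, -0.704]
contact_force: [-4.1, -0.8, 16.5]
opening: 0.005
```

Emit:
carry_out:
  offset:
    - [0,0,-0.0003]
  twist: [0]

```text
clock: 12.78
tool_pos: [0.5289, -0.1643, 0.2213]
eef_rot: [0.705, -0.056, 0.057, -0.704]
contact_force: [-2.3, 0.2, 18.0]
opening: 0.009
```

Emit:
carry_out:
  offset:
    - [0,0,0]
  twist: [0]

```text
clock: 12.9
tool_pos: [0.5289, -0.1643, 0.2214]
eef_rot: [0.705, -0.056, 0.057, -0.704]
contact_force: [-3.8, 0.4, 17.5]
opening: 0.005
```

Emit:
carry_out:
  offset:
    - [0,0,-0.0004]
  twist: [0]

```text
clock: 13.02
tool_pos: [0.5289, -0.1643, 0.2211]
eef_rot: [0.705, -0.056, 0.057, -0.704]
contact_force: [-4.4, -0.4, 19.5]
opening: 0.006
```

Emit:
carry_out:
  offset:
    - [0,0,0]
  twist: [0]

```text
clock: 13.15
tool_pos: [0.5289, -0.1643, 0.2212]
eef_rot: [0.705, -0.056, 0.058, -0.704]
contact_force: [-3.7, 0.0, 18.8]
opening: 0.005
```

Emit:
carry_out:
  offset:
    - [0,0,0]
  twist: [0]

```text
clock: 13.28
tool_pos: [0.5289, -0.1643, 0.2212]
eef_rot: [0.705, -0.056, 0.057, -0.704]
contact_force: [-3.5, 1.1, 18.7]
opening: 0.004
```

Emit:
carry_out:
  offset:
    - [0,0,-0.0002]
    - [0,0,0]
    - [0,0,0]
    - [0,0,0]
  twist: [0,0,0,0]

```text
clock: 13.78
tool_pos: [0.5289, -0.1643, 0.2211]
eef_rot: [0.705, -0.056, 0.058, -0.704]
contact_force: [-3.5, -0.1, 19.1]
opening: 0.007
```

Emit:
carry_out:
  offset:
    - [0,0,0]
    - [0,0,0]
    - [0,0,0]
    - [0,0,0]
    - [0,0,0]
  twist: [0,0,0,0,0]

```text
clock: 14.4
tool_pos: [0.5289, -0.1643, 0.2211]
eef_rot: [0.705, -0.056, 0.058, -0.704]
contact_force: [-5.1, 0.1, 19.5]
opening: 0.007
```

Held for over a second at about 19–19.5 N. Next I raise slowly, then clear.

Emit:
carry_out:
  offset:
    - [0,0,0.002]
    - [0,0,0.003]
    - [0,0,0.004]
    - [0,0,0.004]
    - [0,0,0.004]
    - [0,0,0.005]
    - [0,0,0.005]
    - [0,0,0.01]
  twist: [0,0,0,0,0,0,0,0]

```text
clock: 15.4
tool_pos: [0.5276, -0.1643, 0.2556]
eef_rot: [-0.705, 0.058, -0.056, 0.705]
contact_force: [-0.1, 0.1, 1.1]
opening: 0.005
```

Emit:
carry_out:
  offset:
    - [0,0,0.03]
    - [0,0,0.04]
    - [0,-0.03,0.03]
    - [-0.02,-0.05,0]
    - [-0.02,-0.05,0]
    - [-0.02,-0.05,0]
    - [-0.02,-0.03,0]
    - [0,0,0]
  twist: [0,0,0,0,0,0,0,0]

```text
clock: 16.4
tool_pos: [0.4459, -0.3775, 0.3555]
eef_rot: [0.705, -0.06, 0.058, -0.704]
contact_force: [0.2, 0.5, -0.4]
opening: 0.005
```

```bash
python3 - <<'E'
from h import *
s=get_state();print(s["clock"],s["tool_pos"],s["contact_force"])
sc=snapshot("scene");sd=snapshot("side");cv2.imwrite("pics/s5.png",sc[:,:,::-1])
old=cv2.imread("pics/s3.png")
for nm,img in(("old",old),("new",sc[:,:,::-1])):
    H,S,V=cv2.split(cv2.cvtColor(np.ascontiguousarray(img),cv2.COLOR_BGR2HSV));y=(H>12)&(H<35)&(S>120)&(V>60);y[300:]=0;y[:190]=0
    st,c,_=blob(y);i=img.astype(int);m=(i[:,:,2]>1.6*i[:,:,1])&(i[:,:,2]>1.6*i[:,:,0])&(i[:,:,2]>50);m[:,:230]=0;m[:,380:]=0
    print(nm,"knob",st,c,"tab",*blob(m)[:2])
cv2.imwrite("pics/s5c.png",np.hstack([cv2.resize(a,(400,360),interpolation=cv2.INTER_CUBIC) for a in(sc[190:430,110:380],sd[180:420,110:380])])[:,:,::-1])
E
```

```text
16.4 [ 0.44592092 -0.37748839  0.3555065 ] [ 0.20944365  0.49045943 -0.39662869]
old knob [217 224  31  26 639] [232.30985915 236.02034429] tab [289 269  18  20 173] [296.95953757 277.84971098]
new knob [218 224  30  26 629] [232.52623211 235.91891892] tab [289 269  18  20 141] [297.64539007 277.10638298]
```

View pics/s5c.png

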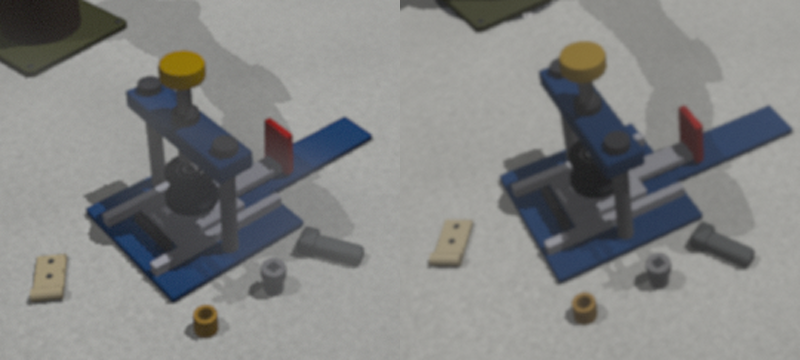

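```bash
python3 -c "
from plant import job;print(job.finish_job())"
```

```text
the job is handed in; nothing more can be done
None
```

I handed the job in at about 16.5 s: the tray is home, the bearing is pressed in and the knob is back up. The hand-in reports no verdict.

- **Tray:** I pushed the red tab along the press's −y until it stopped moving. The force rose to about 9.6 N, against about 2.5 N of sliding friction. The stop came within about 2 mm of where home should be.
- **Pressing:**
  - The knob met the soft first stop at about 10 N, with its top at z ≈ 0.227 m.
  - The stiff second stop began about 5–6 mm further down, at z ≈ 0.222 m.
  - I held about 19–19.5 N for over a second. The highest vertical reading was 19.5 N, with up to 5 N sideways on the fingers.
- **Release:** The knob came back up to its starting pixels in the image. The tray stayed home, and the four loose parts look unmoved by eye.
- **Disagreements:**
  - The wrist camera placed the tab and tongue about 12 mm further along +y than the scene camera. I used the scene and side estimate, and where the tray stopped bore it out.
  - The first-stop travel of 5–6 mm is slightly short of the 6–8 mm stated. The force then climbed about 4 N per mm, below the stated 7. I still took it as the second stop, because the soft stop could not hold 19 N.

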